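# Fit up reinforcing pads on a tank panel

### The job

Get the tank panel ready for tack welding: put any tube offcuts lying on it into the scrap tray, slide each pad along the panel, without lifting it, so that its far edge lies right along its scribed line - a pad with a bore goes to the far line, a pad without one to the near line - and stand one hold-down weight upright on the middle of each pad. Leave the pipe couplings standing where they are.

Things in the scene. Friction and masses are not known exactly. Their poses are not given: they have to be found in the camera images.
- panel: The tank panel: a bare bright sheet 310 mm deep (x) by 500 mm wide (y), 5 mm thick, fixed flat on the bench (bench top at height 0); place and heading vary. Origin: centre of its underside, x across it away from the robot, z up. Two clamps fixed to it, 51 mm high, at its far corners: from x = 112 to 197 mm, y = 219 to 245 mm either side.
- near_line (a point): Middle of the scribed line nearer the robot, on the panel's upper face (5 mm high), 35 mm beyond the panel's centre. A thin dark line, 2 mm wide and 470 mm long, along this point's y axis; x points across the panel, away from the robot.
- far_line (a point): Middle of the second scribed line on the panel, parallel to the near line and 55 mm farther from the robot, of the same look and length. Same axes.
- padA_edge (a point): Middle of the far edge, half-way up, of a flat dark steel pad 95 mm deep (x) by 110 mm wide (y) by 10 mm thick, 0.7 kg +-20 %, with a round 30 mm bore through its middle, lying loose on the panel. x points out of this edge, away from the robot, y along it. At the start this edge may be short of its line or beyond it and skewed by up to 10 degrees. May be absent.
- padB_edge (a point): Middle of the far edge, half-way up, of a flat dark steel pad 95 mm deep (x) by 110 mm wide (y) by 10 mm thick, 0.7 kg +-20 %, with a round 30 mm bore through its middle, lying loose on the panel. x points out of this edge, away from the robot, y along it. At the start this edge may be short of its line or beyond it and skewed by up to 10 degrees. May be absent.
- padC_edge (a point): Middle of the far edge, half-way up, of a flat dark steel pad 95 mm deep (x) by 110 mm wide (y) by 10 mm thick, 0.8 kg +-20 %, plain, without a bore, lying loose on the panel. x points out of this edge, away from the robot, y along it. At the start this edge may be short of its line or beyond it and skewed by up to 10 degrees. May be absent.
- padA_top (a point): Centre of the upper face of the first bored pad, 47.5 mm back from its far edge, 15 mm above the bench; same axes. The pad is too wide to grasp across: it is pushed with the fingers low against a side (about 3 to 8 N, more with a weight on it) and stops where the pushing stops. May be absent.
- padB_top (a point): Centre of the upper face of the second bored pad, 47.5 mm back from its far edge, 15 mm above the bench; same axes. The pad is too wide to grasp across: it is pushed with the fingers low against a side (about 3 to 8 N, more with a weight on it) and stops where the pushing stops. May be absent.
- padC_top (a point): Centre of the upper face of the plain pad, 47.5 mm back from its far edge, 15 mm above the bench; same axes. The pad is too wide to grasp across: it is pushed with the fingers low against a side (about 3 to 8 N, more with a weight on it) and stops where the pushing stops. May be absent.
- weight1_mid (a point): Centre, 24 mm above its underside, of a turned steel hold-down weight 48 mm high, 0.55 kg: round foot 64 mm across and 18 mm high, neck 18 mm across, knob 30 mm across from 30 to 48 mm up, held from above. z along its axis. Three alike stand in a row about 80 mm apart on a rubber mat (2 mm thick) beside the panel; any goes on any pad, a spare is left.
- weight2_mid (a point): Centre, 24 mm above its underside, of a turned steel hold-down weight 48 mm high, 0.55 kg: round foot 64 mm across and 18 mm high, neck 18 mm across, knob 30 mm across from 30 to 48 mm up, held from above. z along its axis. Three alike stand in a row about 80 mm apart on a rubber mat (2 mm thick) beside the panel; any goes on any pad, a spare is left.
- weight3_mid (a point): Centre, 24 mm above its underside, of a turned steel hold-down weight 48 mm high, 0.55 kg: round foot 64 mm across and 18 mm high, neck 18 mm across, knob 30 mm across from 30 to 48 mm up, held from above. z along its axis. Three alike stand in a row about 80 mm apart on a rubber mat (2 mm thick) beside the panel; any goes on any pad, a spare is left.
- offcut1_mid (a point): Centre of a square steel tube offcut, 100 mm long (x axis), 30 mm wide (y) and 30 mm high, 0.2 kg, lying on the far part of the panel, near or over the far line and roughly along it. May be absent.
- offcut2_mid (a point): Centre of a square steel tube offcut, 80 mm long (x axis), 30 mm wide (y) and 30 mm high, 0.2 kg, lying on the far part of the panel, near or over the far line and roughly along it. May be absent.
- offcut3_mid (a point): Centre of a square steel tube offcut, 90 mm long (x axis), 30 mm wide (y) and 30 mm high, 0.2 kg, lying on the far part of the panel, near or over the far line and roughly along it. May be absent.
- tray_floor (a point): Centre of the inner floor, about 5 mm above the bench, of the grey scrap tray: an open box fixed on the bench across the panel from the mat, 260 mm (x) by 150 mm (y) and 45 mm high outside, walls 4 mm.
- bung1: Not to be disturbed: a short threaded pipe coupling, 42 mm across and 30 mm high, standing on the bench near the panel's near left corner.
- bung2: Not to be disturbed: a short threaded pipe coupling, 42 mm across and 30 mm high, standing on the bench near the panel's near right corner.
- bung3: Not to be disturbed: a short threaded pipe coupling, 42 mm across and 30 mm high, standing on the bench beyond the panel.
There are look-alikes about, which are no part of the job. Leave any purple look-alike of the part that bears weight2_mid alone.

How it is judged:
By the outcome, as a careful person would: the job done as asked, in the order asked, and still so for the second after the job is handed in, with the robot touching nothing.
Of padA, padB, padC only 2 to 3 are there at a start; the rules pass over those that are not, and their reading is None.
Of offcut1, offcut2, offcut3 only 2 to 3 are there at a start; the rules pass over those that are not, and their reading is None.
At some moment in a run one of padA, padB, padC, offcut1, offcut2, offcut3, weight1, weight2, weight3 may be knocked a few centimetres aside while the robot is not near it.
It also fails if it takes over 210 s, if anything falls off the work surface, if the arm or the gripper's body presses on something with over 40 N, if the wrist force passes 120 N, or if a joint passes its speed limit or range.

### The arm

A 7-joint arm with a two-finger parallel gripper is mounted at the origin on the work surface. World frame = base frame: x ahead of the robot, y to its left, z up, the work surface at z = 0. Lengths are in mm, angles in rad, forces in N, time in s.
With the tool pointing down it reaches from about 400 to 875 mm from the base axis. Payload 19.3 kg.
Tool frame: the origin (TCP) lies midway between the tips of the shut fingers; the grasp point (between the pads) lies 19 mm behind it (robot.tcp_to_grasp is the distance from the TCP to the grasp point, in mm); x points along the fingers, y is the direction in which the jaws open and shut, and the axes are right-handed (so a half turn about x gives the same grasp; the last joint's range is limited). The gripper opens to 85 mm and grips with 20 to 120 N. Pads are 22 mm wide; open, the fingers measure 114 mm over their backs; the gripper's body (76 mm by 85 mm) begins 54 mm behind the grasp point. The pads swing forward as they close: fully open they stand 13 mm farther back than shut.
Start: joints at [1.083, 0.521, -0.036, 1.599, 0.021, 1.021, -0.113], TCP at [253.566, -571.243, 231.291] pointing down, gripper open.
Joint ranges: [-2.91, 2.91], [-0.3, 2.13], [-1.5, 1.42], [0.17, 2.43], [-1.26, 4.41], [0.16, 1.93], [-2.52, 2.52]. Speed limits (rad/s): [1.89, 1.89, 2.39, 2.39, 3.01, 3.01, 3.01].

### API

Orientations are given as [roll, pitch, yaw] about the fixed x, y, z axes, in that order (R = Rz(yaw) Ry(pitch) Rx(roll)).
In Python, from workcell import robot, viewer, models gives the robot as it stands.
- The arm moves only by the shell command python3 -m crank 'ROWS'. ROWS is JSON, a list of rows, each a list of 5 numbers: the shift along the world's x, y, z in m, then the turn about the world's z in rad, then the finger opening in m, from 0 to 0.0854. A call has 1 to 8 rows; each row shifts and turns the commanded pose from where the row before left it; what a row does not reach is not made up. A row lasts 1/10 s, in which the tool goes at most 50 mm and 8.59 degrees, less where a joint would pass 70% of its speed; a pose out of reach is approached as far as the arm can. A call is refused whole if a number of a shift passes 0.05 or a number of a turn 0.15, either way. A call with a gripper value outside its range is refused whole. The fingers move at their own pace and stop on an object; the grip force is fixed at half the most. Time passes only in rows, so rows that do not move let the fingers close. It gives the time, the measured TCP pose, the force and the opening at its end, in the units of the state.
- robot.sense(): the state, without advancing time (a new reading comes with each control period).
- viewer.capture(name): name is "side" or "top"; returns the picture (420x560x3 uint8, red, green, blue); there is no depth.
- viewer.get_calibration(name): a dict with "fx", "fy", "cx", "cy" (pixels), "extrinsics" (4x4, takes a point from world to camera coordinates). Camera axes: x right, y down, z forward; pixel columns grow to the right and rows downward; lengths in mm; the calibration is good to about 2 mm. A picture is of the moment at which its call begins. get_calibration takes no time and is no camera call.
- robot.finish_job(): hands the job in, once; it reports no verdict.
Trained networks look in the newest picture that a camera, given by its name, has taken for a name from the list of things; names that differ only in an ending like _2 or _b are one class to them, and where a whole thing is asked for, a point or a joint stands for the part that bears it (a point fixed in the world has none). Each returns a list of dicts, best first, with "conf" (0 to 1); they miss things now and then, are a little off and sometimes report something else, mostly with a low value. They report only what shows in the picture. A call takes as long as a camera call. They do not tell look-alikes from the thing itself.
- models.spot_in(camera, name): "box" ([centre column, centre row, width, height] in pixels, round what is visible of it).
The state is a dict: "clock": time; "q": joint angles; "joint_vel": joint speeds; "joint_torque": joint torques, N m; "ee_pos": TCP position; "tcp_rot": TCP orientation; "ft_force": force on the tool from outside, world axes, zero at the start; "wrist_torque": the same for the moment, N m; "grip_width": finger opening in mm.
Only numpy, scipy, OpenCV 4.12 (cv2) and the standard library are available. Lean on these libraries where they do the work, as an engineer would, in place of code of your own. Each camera call takes 0.05 s, during which the arm holds its last target. There are 200 camera calls.

## Working session

There is one attempt and no reset: what is moved stays moved. The work goes in short steps, Python scripts to look and compute and a shell command to move; the robot and the scene stay as the last step left them, time stands still between calls to the robot, and variables do not carry over. Pictures are saved under pics/ and viewed, about 12 in all and at most 16, crops included, and the job is handed in when it is done.

```bash
ls; mkdir -p pics
python3 - <<'E'
from workcell import robot, viewer, models
import cv2, numpy as np
s=robot.sense(); print(s['clock'],s['ee_pos'],s['tcp_rot'],s['grip_width'])
for n in ('side','top'):
    im=viewer.capture(n); cv2.imwrite(f'pics/{n}0.png',cv2.resize(im[:,:,::-1],None,fx=1.42,fy=1.42,interpolation=cv2.INTER_CUBIC))
    c=viewer.get_calibration(n); print(n,c['fx'],c['fy'],c['cx'],c['cy'],np.round(c['extrinsics'],4).tolist())
E
```

```text
pics
0.0 [ 253.41859028 -570.95840572  230.73683568] [-1.49080439  1.56966625  2.06857793] 85.44312193842195
side 495.12755834499006 495.12755834499006 278.9933751407344 218.15108847479954 [[-0.9819, -0.1895, -0.004, 561.4482], [-0.1275, 0.6761, -0.7257, 110.4219], [0.1402, -0.712, -0.688, 1175.3585], [0.0, 0.0, 0.0, 1.0]]
top 502.89292505515095 502.89292505515095 277.6663199129174 209.8973610118683 [[-0.0136, -0.9996, -0.0243, 28.5751], [-0.9902, 0.0169, -0.1384, 551.6361], [0.1387, 0.0222, -0.9901, 1121.4838], [0.0, 0.0, 0.0, 1.0]]
```

View pics/top0.png

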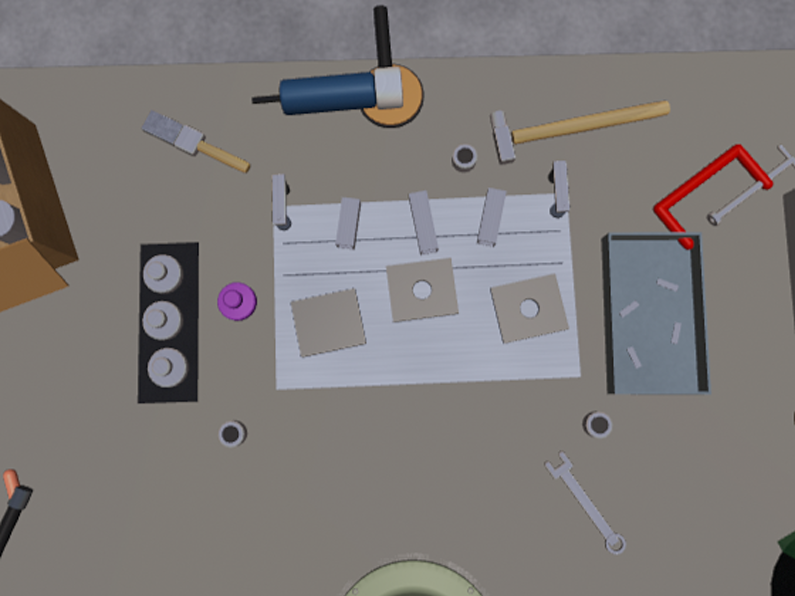

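View pics/side0.png

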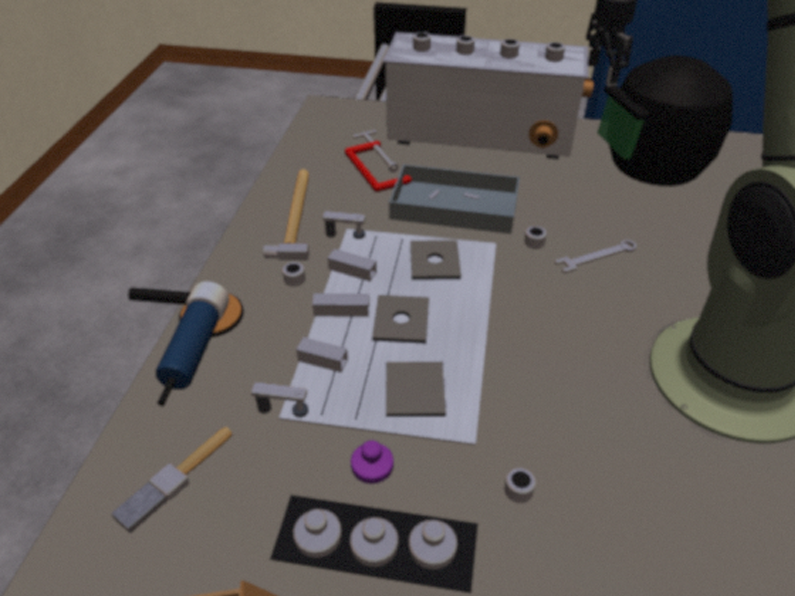

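```bash
cat > h.py <<'E'
from workcell import robot, viewer, models
import cv2, numpy as np
def cal(n):
    c=viewer.get_calibration(n); return np.array([[c['fx'],0,c['cx']],[0,c['fy'],c['cy']],[0,0,1]]),np.array(c['extrinsics'])
def ray(n,uv,z):
    K,E=cal(n); R,t=E[:3,:3],E[:3,3]; C=-R.T@t
    uv=np.atleast_2d(np.array(uv,float)); d=np.c_[uv,np.ones(len(uv))]@np.linalg.inv(K).T@R
    return C+d*((z-C[2])/d[:,2])[:,None]
def proj(n,P):
    K,E=cal(n); p=(np.atleast_2d(P)@E[:3,:3].T+E[:3,3])@K.T; return p[:,:2]/p[:,2:]
def crop(n,im,x0,y0,x1,y1,f,name):
    cv2.imwrite(name,cv2.resize(im[y0:y1,x0:x1,::-1],None,fx=f,fy=f,interpolation=cv2.INTER_CUBIC))
def tool():
    s=robot.sense(); r,p,y=s['tcp_rot']; from scipy.spatial.transform import Rotation as Ro
    M=Ro.from_euler('xyz',[r,p,y]).as_matrix()
    print('t',round(s['clock'],2),'pos',np.round(s['ee_pos'],1),'jaw deg',round(np.degrees(np.arctan2(M[1,1],M[0,1])),1),'x',np.round(M[:,0],2),'w',round(s['grip_width'],1),'F',np.round(s['ft_force'],1),'q7',round(s['q'][6],2))
E
python3 - <<'E'
from h import *
tool()
im=viewer.capture('top')
np.save('top0.npy',im)
crop('top',im,180,105,420,280,3.33,'pics/panel.png')
for nm,z in [('padA_top',15),('padC_top',15),('weight1_mid',26),('offcut1_mid',35),('offcut2_mid',35),('tray_floor',5),('panel',5),('bung1',30)]:
    for d in models.spot_in('top',nm)[:6]:
        b=np.round(d['box'],1); print(nm,round(d['conf'],2),b,np.round(ray('top',b[:2],z)[0],0))
E
```

```text
t 0.1 pos [ 253.4 -571.   230.8] jaw deg -66.1 x [-0.  0. -1.] w 85.5 F [ 0.6 -0.8  0. ] q7 -0.11
padA_top 0.89 [373.6 214.7  56.4  49.8] [ 540. -204.   15.]
padC_top 0.81 [234.2 227.   57.5  52. ] [517. 123.  15.]
weight1_mid 0.82 [118.7 257.9  30.3  25.5] [448. 391.  26.]
offcut2_mid 0.58 [245.9 157.6  16.9  33.9] [678.  93.  35.]
tray_floor 0.79 [463.6 221.1  76.9 117.4] [ 523. -415.    5.]
panel 0.9 [302.6 192.8 217.9 160.1] [597. -39.   5.]
panel 0.45 [115.9 190.6  26.4  30.2] [610. 410.   5.]
bung1 0.74 [328.7 112.1  16.8  21.3] [ 786. -105.   30.]
bung1 0.61 [423.1 300.   22.6  17.7] [ 343. -304.   30.]
bung1 0.57 [165.4 303.9  19.5  17.9] [341. 279.  30.]
bung1 0.55 [297.9 205.6  54.   40.7] [563. -27.  30.]
```

View pics/panel.png

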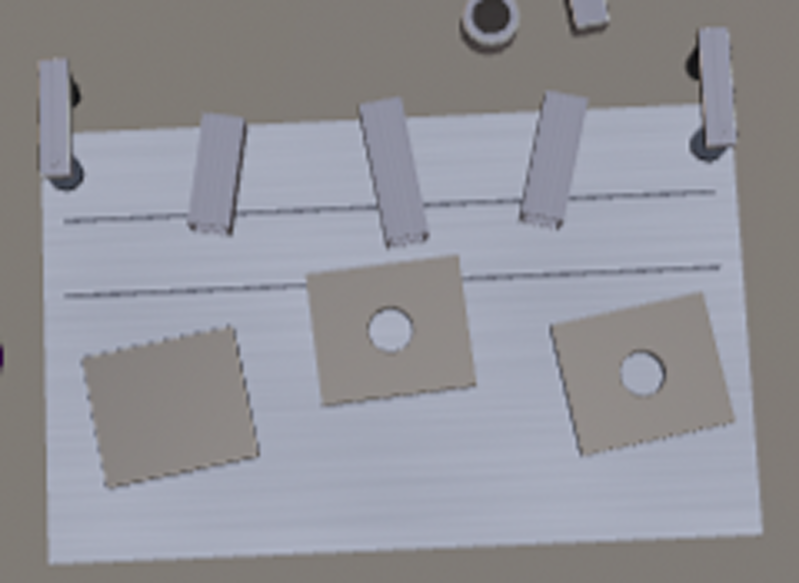

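```bash
cat >> h.py <<'E'
def cpx(uv,f=3.33,o=(180,105)): return (np.array(uv,float)+.5)/f-.5+np.array(o)
def pads(im):
    "pad corners on top face z=15 -> centre, heading deg of far edge normal"
    a=im.astype(float); m=((a[:,:,0]-a[:,:,2])>2)&(a.sum(2)>250); m=m.astype(np.uint8)*255
    out=[]
    K=cv2.findContours(m,cv2.RETR_LIST,cv2.CHAIN_APPROX_NONE)[0]
    for c in K:
        A=cv2.contourArea(c)
        if not 1500<A<3600: continue
        P=ray('top',c[:,0,:],15)[:,:2].astype(np.float32)
        (cx,cy),(w,h),an=cv2.minAreaRect(P)
        if not(80<w<130 and 80<h<130): continue
        out.append((cx,cy,w,h,an if an<45 else an-90))
    return out
def line(im,p0,p1):
    "subpixel dark ridge between world points, z=5; returns points"
    g=cv2.cvtColor(im,cv2.COLOR_RGB2GRAY).astype(float)
    return g
E
python3 - <<'E'
from h import *
im=np.load('top0.npy')
for p in pads(im): print(np.round(p,1))
for nm,q in dict(L=[(203,114),(245,117),(232,224),(189,222)],M=[(360,104),(402,97),(428,234),(386,240)],R=[(546,91),(588,97),(562,222),(520,218)]).items():
    W=ray('top',cpx(q),35)[:,:2]; c=W.mean(0); ax=(W[0]+W[1]-W[2]-W[3])/2; wd=(W[0]+W[3]-W[1]-W[2])/2
    print(nm,np.round(c,1),'len',round(np.linalg.norm(ax)),'wid',round(np.linalg.norm(wd)),'axis deg',round(np.degrees(np.arctan2(ax[1],ax[0])),1))
for nm,q in dict(near=[(66,295),(720,267)],far=[(66,221),(714,192)],panel=[(48,563),(762,534),(41,134),(735,104)]).items():
    W=ray('top',cpx(q),5); print(nm,np.round(W[:,:2],1).tolist(),np.round(np.degrees(np.arctan2(*(W[0]-W[1])[[1,0]]))-90,2))
P=np.array([[118.7,257.9]]);
for v in [(162,273),(161,320),(167,367)]: print('w(foot)',np.round(ray('top',np.array(v)/1.42,20)[0],0))
for v in [(157,272),(157,320),(162,367),(232,299)]: print('knob',np.round(ray('top',np.array(v)/1.42,50)[0],0))
for v in [(603,236),(699,236),(708,393),(608,393)]: print('tray rim',np.round(ray('top',np.array(v)/1.42,45)[0],0))
E
```

```text
[516.9 131.4  92.4 108.   11.1]
[ 535.3 -201.    92.1  108.9   11.6]
[569.1 -24.7  92.9 108.5   6.5]
L [683.3  95.6] len 78 wid 30 axis deg -7.3
M [681.4 -29.2] len 100 wid 30 axis deg 9.4
R [ 687.6 -142. ] len 93 wid 30 axis deg -13.2
near [[600.2, 207.6], [612.1, -261.0]] 1.46
far [[654.5, 208.1], [667.0, -259.2]] 1.52
panel [[409.1, 218.8], [422.2, -281.5], [719.7, 226.9], [731.8, -277.3]] 1.5
w(foot) [604. 409.  20.]
w(foot) [524. 408.  20.]
w(foot) [447. 395.  20.]
knob [600. 406.  50.]
knob [521. 404.  50.]
knob [445. 393.  50.]
knob [553. 282.  50.]
tray rim [ 647. -320.   45.]
tray rim [ 644. -475.   45.]
tray rim [ 392. -470.   45.]
tray rim [ 394. -315.   45.]
```

```bash
python3 -m crank '[[0.035,0.035,0,-0.08,0.055],[0.035,0.035,0,-0.08,0.055],[0.035,0.035,0,-0.08,0.055],[0.035,0.035,0,-0.08,0.055],[0.035,0.035,0,-0.08,0.055],[0.035,0.035,0,-0.08,0.055],[0.035,0.035,0,-0.08,0.055],[0.035,0.035,0,-0.08,0.055]]'; python3 -m crank '[[0.035,0.035,0,0,0.055],[0.035,0.035,0,0,0.055],[0.035,0.035,-0.02,0,0.055],[0.035,0.035,-0.03,0,0.055],[0.014,0.009,-0.04,0,0.055],[0,0,0,0,0.055]]'; python3 -c "from h import *;tool()"
```

```text
clock: 1.35
ee_pos: [534.8, -289.6, 231.5]
tcp_rot: [2.779, 1.57, -0.588]
ft_force: [0.4, -0.5, 0.4]
grip_width: 55.1
clock: 1.95
ee_pos: [679.7, -145.6, 140.8]
tcp_rot: [-0.105, 1.563, 2.818]
ft_force: [-1.2, -0.5, 0.3]
grip_width: 55.1
t 1.95 pos [ 679.7 -145.6  140.8] jaw deg -102.5 x [-0.01  0.   -1.  ] w 55.1 F [-1.2 -0.5  0.3] q7 -1.65
```

```bash
python3 -m crank '[[0,0,-0.04,-0.01,0.055],[0,0,-0.04,0,0.055],[0,0,-0.02,0,0.055],[0,0,0,0,0.055]]'
python3 - <<'E'
from h import *
tool(); im=viewer.capture('top'); crop('top',im,300,80,440,185,5,'pics/g1.png')
E
```

```text
clock: 2.35
ee_pos: [678.9, -149.8, 44.8]
tcp_rot: [0.163, 1.567, 3.072]
ft_force: [-0.7, 0.1, 0.7]
grip_width: 55.2
t 2.35 pos [ 678.9 -149.8   44.8] jaw deg -103.4 x [-0.  0. -1.] w 55.2 F [-0.7  0.1  0.7] q7 -1.66
```

View pics/g1.png

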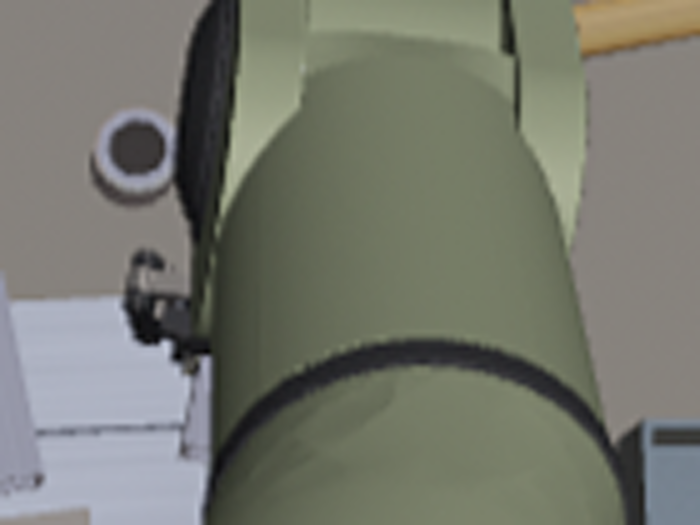

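```bash
python3 -m crank '[[0.0087,0.008,0,0,0.055],[0,0,0,0,0.055],[0,0,-0.02,0,0.055],[0,0,-0.015,0,0.055],[0,0,0,0,0.055]]'; python3 -m crank '[[0,0,0,0,0.01],[0,0,0,0,0.01],[0,0,0,0,0.01],[0,0,0,0,0.01],[0,0,0,0,0.01],[0,0,0,0,0.01]]'; python3 -c "from h import *;tool()"
```

```text
clock: 2.9
ee_pos: [688.3, -140.9, 10.1]
tcp_rot: [0.06, 1.568, 2.969]
ft_force: [0.1, 0.0, -0.6]
grip_width: 54.9
clock: 3.5
ee_pos: [689.9, -141.4, 12.8]
tcp_rot: [-3.023, 1.569, -0.114]
ft_force: [-0.3, 0.5, 8.0]
grip_width: 28.9
t 3.5 pos [ 689.9 -141.4   12.8] jaw deg -103.3 x [ 0. -0. -1.] w 28.9 F [-0.3  0.5  8. ] q7 -1.67
```

```bash
python3 -m crank '[[0,0,0.03,0,0.01],[0,0,0.04,0,0.01],[0,0,0.04,0,0.01],[-0.0077,-0.0212,0,0.15,0.01],[-0.0077,-0.0212,0,0.15,0.01],[-0.0077,-0.0212,0,0.15,0.01],[-0.0077,-0.0212,0,0.15,0.01],[-0.0077,-0.0212,0,0.15,0.01]]'; python3 -m crank '[[-0.0077,-0.0212,0,0.15,0.01],[-0.0077,-0.0212,0,0.15,0.01],[-0.0077,-0.0212,0,0.15,0.01],[-0.0077,-0.0212,0,0.15,0.01],[-0.0077,-0.0212,0,0.15,0.01],[-0.0077,-0.0212,0,0.15,0.01],[-0.0077,-0.0212,0,0.15,0.01],[0,0,0,0,0.01]]'; python3 -c "from h import *;tool()"
```

```text
clock: 4.3
ee_pos: [650.4, -248.1, 122.0]
tcp_rot: [1.6, 1.571, -1.017]
ft_force: [0.9, -0.5, -1.8]
grip_width: 28.9
clock: 5.1
ee_pos: [594.5, -399.9, 121.5]
tcp_rot: [-0.587, 1.569, -2.16]
ft_force: [-0.9, -0.8, -2.1]
grip_width: 29.1
t 5.1 pos [ 594.5 -399.9  121.5] jaw deg -0.1 x [-0. -0. -1.] w 29.1 F [-0.9 -0.8 -2.1] q7 0.25
```

```bash
python3 -m crank '[[0,0.003,-0.045,0,0.01],[0,0,-0.04,0,0.01],[0,0,-0.019,0,0.01],[0,0,0,0,0.01],[0,0,0,0,0.055],[0,0,0,0,0.055],[0,0,0.0,0,0.055]]';  python3 -c "from h import *;tool()"; python3 -m crank '[[0,0,0.04,0,0.055],[0,0,0.045,0,0.055],[0,0,0.02,0,0.055],[0.0087,0.0371,0,-0.14,0.055],[0.0087,0.0371,0,-0.14,0.055],[0.0087,0.0371,0,-0.14,0.055],[0.0087,0.0371,0,-0.14,0.055],[0.0087,0.0371,0,-0.14,0.055]]'; python3 -m crank '[[0.0087,0.0371,0,-0.14,0.055],[0.0087,0.0371,0,-0.14,0.055],[0.0087,0.0371,0,-0.14,0.055],[0.0087,0.0371,0,-0.14,0.055],[0.0087,0.0371,0,-0.14,0.055],[0,0,0,0,0.055],[0,0,0,0,0.055]]'; python3 -c "from h import *;tool()"
```

```text
clock: 5.8
ee_pos: [597.8, -393.3, 19.7]
tcp_rot: [0.984, 1.568, -0.59]
ft_force: [0.1, -0.3, 0.4]
grip_width: 55.0
t 5.8 pos [ 597.8 -393.3   19.7] jaw deg -0.2 x [ 0. -0. -1.] w 55.0 F [ 0.1 -0.3  0.4] q7 0.19
clock: 6.6
ee_pos: [641.0, -205.8, 124.1]
tcp_rot: [2.089, 1.569, -0.191]
ft_force: [0.7, 0.4, -0.2]
grip_width: 54.9
clock: 7.3
ee_pos: [684.3, -20.3, 123.6]
tcp_rot: [-3.135, 1.57, 0.177]
ft_force: [-0.5, -0.5, -0.0]
grip_width: 54.9
t 7.3 pos [684.3 -20.3 123.6] jaw deg -80.2 x [ 0.  0. -1.] w 54.9 F [-0.5 -0.5 -0. ] q7 -1.51
```

```bash
python3 -m crank '[[-0.003,-0.009,-0.04,0,0.055],[0,0,-0.04,0,0.055],[0,0,-0.028,0,0.055],[0,0,0,0,0.055],[0,0,0,0,0.01],[0,0,0,0,0.01],[0,0,0,0,0.01],[0,0,0,0,0.01]]'; python3 -m crank '[[0,0,0,0,0.01]]'; python3 -c "from h import *;tool()"
```

```text
clock: 8.1
ee_pos: [682.2, -31.1, 17.1]
tcp_rot: [2.889, 1.568, -0.085]
ft_force: [-1.2, -0.8, 8.8]
grip_width: 29.1
clock: 8.2
ee_pos: [682.2, -31.0, 17.1]
tcp_rot: [2.904, 1.568, -0.07]
ft_force: [-1.1, -1.3, 9.3]
grip_width: 28.7
t 8.2 pos [682.2 -31.   17.1] jaw deg -80.4 x [ 0. -0. -1.] w 28.7 F [-1.1 -1.3  9.3] q7 -1.52
```

```bash
python3 -m crank '[[0,0,0.03,0,0.01],[0,0,0.04,0,0.01],[0,0,0.035,0,0.01],[-0.0163,-0.0364,0,0.14,0.01],[-0.0163,-0.0364,0,0.14,0.01],[-0.0163,-0.0364,0,0.14,0.01],[-0.0163,-0.0364,0,0.14,0.01],[-0.0163,-0.0364,0,0.14,0.01]]'; python3 -m crank '[[-0.0163,-0.0364,0,0.14,0.01],[-0.0163,-0.0364,0,0.14,0.01],[-0.0163,-0.0364,0,0.14,0.01],[-0.0163,-0.0364,0,0.14,0.01],[-0.0163,-0.0364,0,0.14,0.01],[0,0,0,0,0.01],[0,0,0,0,0.01]]'; python3 -c "from h import *;tool()"
```

```text
clock: 9.0
ee_pos: [598.9, -214.4, 121.2]
tcp_rot: [1.688, 1.569, -0.58]
ft_force: [0.7, -0.7, -1.4]
grip_width: 28.6
clock: 9.7
ee_pos: [517.2, -396.0, 120.6]
tcp_rot: [0.63, 1.57, -0.947]
ft_force: [0.7, 0.7, -1.7]
grip_width: 28.8
t 9.7 pos [ 517.2 -396.   120.6] jaw deg -0.4 x [ 0. -0. -1.] w 28.8 F [ 0.7  0.7 -1.7] q7 0.26
```

```bash
python3 -m crank '[[0,0,-0.045,0,0.01],[0,0,-0.04,0,0.01],[0,0,-0.015,0,0.01],[0,0,0,0,0.01],[0,0,0,0,0.055],[0,0,0,0,0.055],[0,0,0.0,0,0.055]]'; python3 -m crank '[[0,0,0.04,0,0.055],[0,0,0.045,0,0.055],[0,0,0.02,0,0.055],[0.0137,0.0409,0,-0.1415,0.055],[0.0137,0.0409,0,-0.1415,0.055],[0.0137,0.0409,0,-0.1415,0.055],[0.0137,0.0409,0,-0.1415,0.055],[0.0137,0.0409,0,-0.1415,0.055]]'; python3 -m crank '[[0.0137,0.0409,0,-0.1415,0.055],[0.0137,0.0409,0,-0.1415,0.055],[0.0137,0.0409,0,-0.1415,0.055],[0.0137,0.0409,0,-0.1415,0.055],[0.0137,0.0409,0,-0.1415,0.055],[0.0137,0.0409,0,-0.1415,0.055],[0.0137,0.0409,0,-0.1415,0.055],[0,0,0,0,0.055]]'; python3 -c "from h import *;tool()"
```

```text
clock: 10.4
ee_pos: [518.7, -395.1, 21.3]
tcp_rot: [0.923, 1.568, -0.651]
ft_force: [-0.5, 0.3, -0.2]
grip_width: 54.9
clock: 11.2
ee_pos: [587.1, -188.6, 125.8]
tcp_rot: [2.125, 1.569, -0.163]
ft_force: [1.0, -0.3, 0.1]
grip_width: 54.9
clock: 12.0
ee_pos: [682.9, 104.7, 125.3]
tcp_rot: [-1.767, 1.566, 1.246]
ft_force: [-0.5, 0.5, 0.3]
grip_width: 54.9
t 12.0 pos [682.9 104.7 125.3] jaw deg -97.4 x [ 0.  0. -1.] w 54.9 F [-0.5  0.5  0.3] q7 -1.94
```

```bash
python3 -m crank '[[0,-0.009,-0.045,0,0.055],[0,0,-0.04,0,0.055],[0,0,-0.025,0,0.055],[0,0,0,0,0.055],[0,0,0,0,0.01],[0,0,0,0,0.01],[0,0,0,0,0.01],[0,0,0,0,0.01]]'; python3 -m crank '[[0,0,0,0,0.01]]'; python3 -c "from h import *;tool()"
```

```text
clock: 12.8
ee_pos: [683.6, 87.4, 17.1]
tcp_rot: [-2.793, 1.568, 0.218]
ft_force: [-1.9, 0.4, 10.0]
grip_width: 28.9
clock: 12.9
ee_pos: [683.6, 87.5, 17.1]
tcp_rot: [-2.788, 1.568, 0.224]
ft_force: [-0.7, 0.5, 8.7]
grip_width: 28.4
t 12.9 pos [683.6  87.5  17.1] jaw deg -97.5 x [ 0.  0. -1.] w 28.4 F [-0.7  0.5  8.7] q7 -1.93
```

```bash
python3 -m crank '[[0,0,0.03,0,0.01],[0,0,0.04,0,0.01],[0,0,0.035,0,0.01],[-0.0202,-0.0402,0,0.142,0.01],[-0.0202,-0.0402,0,0.142,0.01],[-0.0202,-0.0402,0,0.142,0.01],[-0.0202,-0.0402,0,0.142,0.01],[-0.0202,-0.0402,0,0.142,0.01]]'; python3 -m crank '[[-0.0202,-0.0402,0,0.142,0.01],[-0.0202,-0.0402,0,0.142,0.01],[-0.0202,-0.0402,0,0.142,0.01],[-0.0202,-0.0402,0,0.142,0.01],[-0.0202,-0.0402,0,0.142,0.01],[-0.0202,-0.0402,0,0.142,0.01],[-0.0202,-0.0402,0,0.142,0.01],[0,0,0,0,0.01]]';python3 -m crank '[[0,0,0,0,0.01],[0,0,0,0,0.01]]'; python3 -c "from h import *;tool()"
```

```text
clock: 13.7
ee_pos: [580.7, -115.5, 121.1]
tcp_rot: [2.161, 1.569, -0.395]
ft_force: [0.8, -1.5, -1.9]
grip_width: 28.6
clock: 14.5
ee_pos: [435.3, -402.3, 120.4]
tcp_rot: [-0.341, 1.567, -1.911]
ft_force: [-0.0, 0.2, -1.9]
grip_width: 29.1
clock: 14.7
ee_pos: [440.5, -394.7, 120.4]
tcp_rot: [0.851, 1.57, -0.717]
ft_force: [-0.7, 1.4, -2.2]
grip_width: 28.5
t 14.7 pos [ 440.5 -394.7  120.4] jaw deg 0.1 x [ 0. -0. -1.] w 28.5 F [-0.7  1.4 -2.2] q7 0.31
```

```bash
python3 -m crank '[[0,0,-0.045,0,0.01],[0,0,-0.04,0,0.01],[0,0,-0.015,0,0.01],[0,0,0,0,0.01],[0,0,0,0,0.055],[0,0,0,0,0.055],[0,0,0.0,0,0.055]]'; python3 -m crank '[[0,0,0.04,0,0.055],[0,0,0.045,0,0.055],[0,0,0.04,0,0.055],[0,-0.04,0.02,0,0.055],[0,-0.04,0.02,0,0.055],[0,-0.03,0,0,0.055]]'
python3 - <<'E'
from h import *
tool()
im=viewer.capture('top'); np.save('top1.npy',im)
for p in pads(im): print(np.round(p,1))
crop('top',im,80,95,530,300,1.75,'pics/after_off.png')
E
```

```text
clock: 15.4
ee_pos: [440.6, -395.8, 21.2]
tcp_rot: [0.842, 1.569, -0.726]
ft_force: [-0.6, 0.7, 0.6]
grip_width: 55.1
clock: 16.0
ee_pos: [440.1, -508.6, 188.9]
tcp_rot: [0.65, 1.565, -0.919]
ft_force: [0.7, -0.5, -0.2]
grip_width: 55.0
t 16.0 pos [ 440.1 -508.6  188.9] jaw deg 0.1 x [ 0. -0. -1.] w 55.0 F [ 0.7 -0.5 -0.2] q7 0.51
[ 535.3 -201.1   92.1  109.1   11.6]
[569.1 -24.7  92.9 108.5   6.5]
```

View pics/after_off.png

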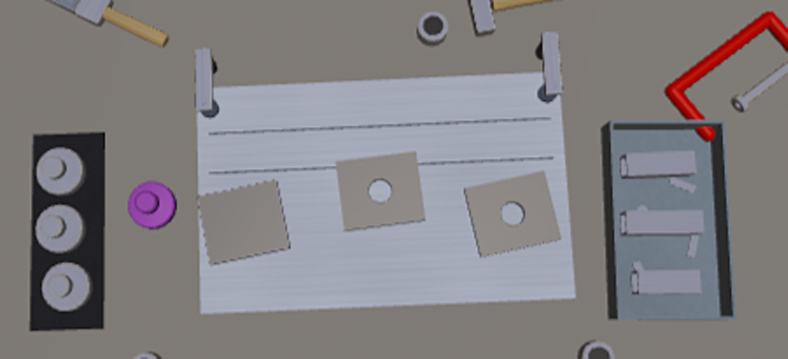

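```bash
python3 -m crank '[[0.004,0.044,-0.01,-0.14,0.08],[0.004,0.044,-0.01,-0.14,0.08],[0.004,0.044,-0.01,-0.14,0.08],[0.004,0.044,-0.01,-0.14,0.08],[0.004,0.044,-0.01,-0.14,0.08],[0.004,0.044,-0.01,-0.14,0.08],[0.004,0.044,-0.01,-0.14,0.08],[0.004,0.044,-0.01,-0.14,0.08]]'; python3 -m crank '[[0.004,0.044,-0.01,-0.14,0.08],[0.004,0.044,-0.01,-0.14,0.08],[0.004,0.043,-0.01,-0.146,0.08],[0,0,-0.04,0,0.08],[0,0,-0.02,0,0.08],[0,0,0,0,0.08],[0,0,0,0,0.08]]'
python3 - <<'E'
from h import *
tool()
im=np.load('top1.npy')
W=ray('top',cpx([(199,195),(275,180),(290,246),(210,264)],1.75,(80,95)),15)[:,:2]; print('C',W.mean(0),np.round(W))
E
```

```text
clock: 16.85
ee_pos: [472.0, -151.7, 105.2]
tcp_rot: [2.526, 1.569, -0.168]
ft_force: [1.8, 0.7, -0.6]
grip_width: 79.9
clock: 17.55
ee_pos: [484.1, -22.3, 15.4]
tcp_rot: [-2.667, 1.57, 0.502]
ft_force: [0.1, -0.4, -0.0]
grip_width: 79.9
t 17.55 pos [484.1 -22.3  15.4] jaw deg -88.4 x [ 0.  0. -1.] w 79.9 F [ 0.1 -0.4 -0. ] q7 -1.72
C [531.04669987 159.34483742] [[568. 220.]
 [586. 117.]
 [496.  97.]
 [474. 204.]]
```

```bash
for i in 1; do python3 -m crank '[[0,0,-0.012,0,0.08],[0,0,0,0,0.08]]';python3 -m crank '[[0,0,-0.003,0,0.08],[0,0,0,0,0.08]]';python3 -m crank '[[0,0,-0.003,0,0.08],[0,0,0,0,0.08]]'; done
```

```text
clock: 17.75
ee_pos: [484.0, -22.5, 2.7]
tcp_rot: [-2.852, 1.57, 0.317]
ft_force: [-0.9, -0.6, 0.3]
grip_width: 80.2
clock: 17.95
ee_pos: [484.0, -22.4, -0.2]
tcp_rot: [-2.902, 1.571, 0.267]
ft_force: [-0.1, 0.4, 1.0]
grip_width: 80.3
clock: 18.15
ee_pos: [483.8, -22.2, -3.5]
tcp_rot: [-0.58, 1.571, 2.589]
ft_force: [-0.6, 0.1, 0.3]
grip_width: 79.5
```

```bash
python3 -m crank '[[0,0,-0.002,0,0.08],[0,0,0,0,0.08]]';python3 -m crank '[[0,0,-0.002,0,0.08],[0,0,0,0,0.08]]'
python3 - <<'E'
from h import *
im=viewer.capture('side'); u=proj('side',[484,-22,5])[0].astype(int); print(u)
x,y=u; crop('side',im,x-80,y-60,x+80,y+60,5,'pics/tip.png')
E
```

```text
clock: 18.35
ee_pos: [483.8, -22.2, -5.5]
tcp_rot: [-0.16, 1.571, 3.01]
ft_force: [0.2, 0.0, 1.1]
grip_width: 80.0
clock: 18.55
ee_pos: [483.9, -22.2, -6.2]
tcp_rot: [2.785, 1.57, -0.329]
ft_force: [-8.6, 0.6, 39.0]
grip_width: 80.2
[314 230]
```

View pics/tip.png

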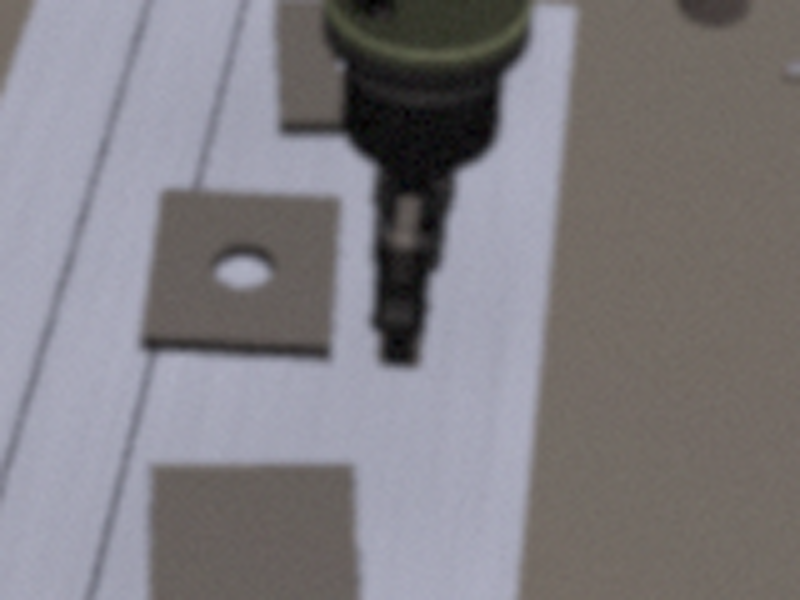

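```bash
python3 -m crank '[[0,0,0.004,0,0.08],[0.01,0.0003,0,0,0.08],[0.01,0.0003,0,0,0.08],[0.008,0.0002,0,0,0.08],[0.008,0.0002,0,0,0.08],[0.008,0.0002,0,0,0.08],[0.007,0.0002,0,0,0.08],[0.006,0.0002,0,0,0.08]]'; python3 -m crank '[[0.004,0.0001,0,0,0.08],[0,0,0,0,0.08],[0,0,0,0,0.08]]'; python3 -c "from h import *;tool()"; python3 -m crank '[[-0.006,0,0,0,0.08],[-0.03,0,0.02,0,0.08],[0,-0.01,0.045,0,0.08],[0,-0.04,0.02,0,0.08],[0,-0.045,0,0,0.08],[0,-0.045,0,0,0.08],[0,-0.045,0,0,0.08],[0,0,0,0,0.08]]';python3 - <<'E'
from h import *
tool()
im=viewer.capture('top'); np.save('top2.npy',im)
for p in pads(im): print(np.round(p,1))
crop('top',im,180,105,420,280,3.33,'pics/p2.png')
E
```

```text
clock: 19.4
ee_pos: [540.4, -20.8, -3.9]
tcp_rot: [0.082, 1.568, -3.032]
ft_force: [-8.5, 0.1, 6.2]
grip_width: 80.1
clock: 19.7
ee_pos: [545.1, -20.6, -3.7]
tcp_rot: [0.079, 1.571, -3.035]
ft_force: [-0.8, -0.6, -1.0]
grip_width: 79.8
t 19.7 pos [545.1 -20.6  -3.7] jaw deg -88.4 x [-0. -0. -1.] w 79.8 F [-0.8 -0.6 -1. ] q7 -1.71
clock: 20.5
ee_pos: [507.6, -212.1, 81.7]
tcp_rot: [1.73, 1.568, -1.391]
ft_force: [-0.4, 1.7, -0.2]
grip_width: 80.1
t 20.5 pos [ 507.6 -212.1   81.7] jaw deg -88.8 x [ 0. -0. -1.] w 80.1 F [-0.4  1.7 -0.2] q7 -1.36
[603.3 -27.5  93.4 107.9   1.5]
```

View pics/p2.png

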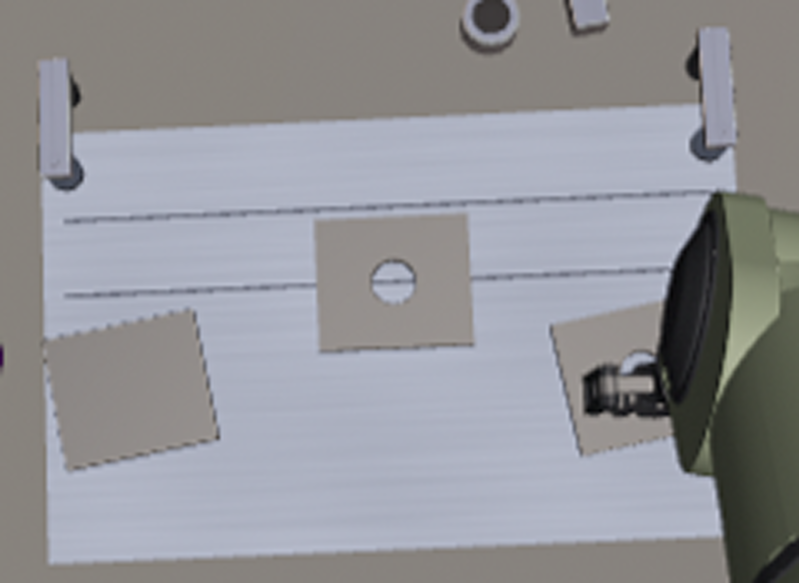

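```bash
cat >> h.py <<'E'
A=np.radians(1.5); EX=np.array([np.cos(A),np.sin(A)]); EY=np.array([-np.sin(A),np.cos(A)]); O=np.array([606.1,-26.7])-35*EX
def prof(im,z,v,x0,x1,step=.2):
    "gray along panel x at lateral v"
    xs=np.arange(x0,x1,step); P=np.c_[O+xs[:,None]*EX+v*EY,np.full(len(xs),z)]
    m=proj('top',P).astype(np.float32); g=cv2.cvtColor(im,cv2.COLOR_RGB2GRAY)
    return xs,cv2.GaussianBlur(cv2.remap(g,m[:,:1],m[:,1:],cv2.INTER_CUBIC).astype(float),(1,9),0)[:,0]
def linefit(im,xc,vs):
    r=[]
    for v in vs:
        xs,g=prof(im,5,v,xc-7,xc+7); w=np.clip(np.median(g)-12-g,0,None)
        if w.sum()>20: r.append((v,(xs*w).sum()/w.sum()))
    r=np.array(r); k=np.abs(r[:,1]-np.median(r[:,1]))<3; return np.polyfit(*r[k].T,1),k.sum()
def edgefit(im,xc,vs,rng=9,z=15,sgn=1):
    r=[]
    for v in vs:
        xs,g=prof(im,z,v,xc-rng,xc+rng); d=sgn*np.gradient(g); w=np.clip(d,0,None)*(d>.5*d.max()); r.append((v,(xs*w).sum()/w.sum()))
    r=np.array(r); k=np.abs(r[:,1]-np.median(r[:,1]))<3; return np.polyfit(*r[k].T,1),k.sum()
def topan(p): d=np.array(p)-O; return d@EX,d@EY
def frompan(x,v): return O+x*EX+v*EY
E
python3 - <<'E'
from h import *
im=np.load('top1.npy'); vs=np.arange(-210,211,4)
print('near',linefit(im,35,vs[np.abs(vs)>70]),'far',linefit(im,90,vs))
im=np.load('top2.npy'); v0=topan((603.3,-27.5)); print(v0)
vv=v0[1]+np.arange(-48,49,3)
e=edgefit(im,v0[0]+47.5,vv); n=edgefit(im,v0[0]-47.5,vv,sgn=-1)
l,k=linefit(im,90,np.r_[vs[vs<0],vs[vs>100]][np.r_[True]*0 if 0 else slice(None)])
print('far edge',np.polyval(e[0],v0[1]),e,'near',np.polyval(n[0],v0[1]),'line',np.polyval(l,v0[1]),l,k)
for nm,q in dict(C=[(46,342),(192,310),(218,437),(67,469)]).items():
    W=ray('top',cpx(q),15)[:,:2]; print(nm,np.round(W),W.mean(0),topan(W.mean(0)), np.degrees(np.arctan2(*(W[0]-W[1]))))
E
```

```text
near (array([-9.36843696e-04,  3.47456208e+01]), np.int64(70)) far (array([-7.42831912e-04,  8.99183273e+01]), np.int64(106))
(np.float64(32.180017931422014), np.float64(-0.7264304047184))
far edge 80.7837394141955 (array([-1.52798639e-03,  8.07826294e+01]), np.int64(33)) near -16.142101103421904 line 89.94195605896417 [-7.06174844e-04  8.99414431e+01] 81
C [[565. 220.]
 [586. 116.]
 [495.  98.]
 [474. 204.]] [530.08683467 159.37154024] (np.float64(-36.11633242454632), np.float64(187.99757086738956)) -11.522326434823876
```

```bash
python3 -m crank '[[0,0.047,0,0,0.08],[0,0.047,0,0,0.08],[0,0.047,0,0,0.08],[0,0.047,0,0,0.08],[0.005,0.003,-0.03,0,0.08],[0,0,-0.03,0,0.08],[0,0,-0.022,0,0.08],[0,0,0,0,0.08]]'; python3 -m crank '[[0,0,0,0,0.08]]'; python3 -c "from h import *;tool()"
```

```text
clock: 21.35
ee_pos: [512.1, -13.3, -2.5]
tcp_rot: [-0.089, 1.567, 3.082]
ft_force: [1.2, 0.0, 0.2]
grip_width: 80.1
clock: 21.45
ee_pos: [513.7, -13.8, 0.0]
tcp_rot: [-0.49, 1.57, 2.68]
ft_force: [-1.1, 0.4, 0.3]
grip_width: 80.0
t 21.45 pos [513.7 -13.8   0. ] jaw deg -88.4 x [-0.  0. -1.] w 80.0 F [-1.1  0.4  0.3] q7 -1.74
```

```bash
python3 -m crank '[[0.01,-0.0085,-0.0035,0,0.08],[0.01,0.0003,0,0,0.08],[0.008,0.0002,0,0,0.08],[0.005,0.0001,0,0,0.08],[0.004,0.0001,0,0,0.08],[0.002,0,0,0,0.08],[0,0,0,0,0.08],[0,0,0,0,0.08]]'; python3 -c "from h import *;tool()"
```

```text
clock: 22.25
ee_pos: [552.4, -22.4, -3.8]
tcp_rot: [0.056, 1.569, -3.058]
ft_force: [-4.9, 0.5, 2.5]
grip_width: 79.9
t 22.25 pos [552.4 -22.4  -3.8] jaw deg -88.4 x [-0. -0. -1.] w 79.9 F [-4.9  0.5  2.5] q7 -1.71
```

```bash
python3 -m crank '[[0.001,0,0,0,0.08],[0.001,0,0,0,0.08],[0,0,0,0,0.08],[0,0,0,0,0.08]]'; python3 -c "from h import *;tool()"; python3 -m crank '[[-0.01,0,0,0,0.08],[-0.03,0,0.03,0,0.08],[-0.03,-0.02,0.02,0,0.08],[-0.0336,-0.034,0,0,0.08],[0,-0.045,0,0,0.08],[0,-0.045,0,0,0.08],[0,-0.039,0,0,0.08],[0,0,0,0,0.08]]';  python3 -m crank '[[0,0,0,0,0.08],[0,0,0,0,0.08]]'; python3 -c "from h import *;tool()"
```

```text
clock: 22.65
ee_pos: [554.1, -22.3, -3.8]
tcp_rot: [0.037, 1.569, -3.077]
ft_force: [-6.9, 0.0, 4.7]
grip_width: 79.9
t 22.65 pos [554.1 -22.3  -3.8] jaw deg -88.4 x [-0. -0. -1.] w 79.9 F [-6.9  0.   4.7] q7 -1.71
clock: 23.45
ee_pos: [450.4, -210.7, 46.4]
tcp_rot: [1.928, 1.568, -1.193]
ft_force: [-0.0, 1.1, -0.0]
grip_width: 80.0
clock: 23.65
ee_pos: [451.3, -204.2, 46.2]
tcp_rot: [-1.836, 1.57, 1.335]
ft_force: [0.5, 0.5, 0.2]
grip_width: 79.8
t 23.65 pos [ 451.3 -204.2   46.2] jaw deg -88.3 x [ 0.  0. -1.] w 79.8 F [0.5 0.5 0.2] q7 -1.39
```

```bash
python3 -m crank '[[0,-0.002,-0.03,0,0.08],[0,0,-0.02,0,0.08],[0,0,0,0,0.08],[0.01,0.0003,0,0,0.08],[0.01,0.0003,0,0,0.08],[0.01,0.0003,0,0,0.08],[0.01,0.0003,0,0,0.08],[0.01,0.0003,0,0,0.08]]'; python3 -m crank '[[0.01,0.0003,0,0,0.08],[0.01,0.0003,0,0,0.08],[0.01,0.0003,0,0,0.08],[0.01,0.0003,0,0,0.08],[0.008,0.0002,0,0,0.08],[0.005,0.0001,0,0,0.08],[0,0,0,0,0.08],[0,0,0,0,0.08]]'; python3 -c "from h import *;tool()"
```

```text
clock: 24.45
ee_pos: [501.9, -205.6, -3.8]
tcp_rot: [-0.269, 1.57, 2.901]
ft_force: [-5.1, 0.4, 2.0]
grip_width: 79.8
clock: 25.25
ee_pos: [554.7, -204.3, -3.8]
tcp_rot: [3.044, 1.57, -0.069]
ft_force: [0.5, 0.6, -0.1]
grip_width: 80.1
t 25.25 pos [ 554.7 -204.3   -3.8] jaw deg -88.4 x [ 0. -0. -1.] w 80.1 F [ 0.5  0.6 -0.1] q7 -1.42
```

```bash
python3 -m crank '[[0.002,0,0,0,0.08],[0.0012,0,0,0,0.08],[0.0008,0,0,0,0.08],[0,0,0,0,0.08],[0,0,0,0,0.08]]'; python3 -c "from h import *;tool()"; python3 -m crank '[[-0.01,0,0,0,0.08],[-0.03,0,0.03,0,0.07],[0,0,0.04,0,0.05],[0,0.03,0.034,0.145,0.05],[0,0.045,0,0.145,0.05],[0,0.045,0,0.145,0.05],[0,0.045,0,0.145,0.05],[0,0.045,0,0.145,0.05]]';  python3 -m crank '[[0,0.045,0,0.145,0.05],[0,0.045,0,0.145,0.05],[0,0.045,0,0.145,0.05],[0,0.045,0,0.145,0.05],[0,0.04,0,0.145,0.05],[-0.01,0,0,0.145,0.05],[0,0,0,0.149,0.05],[0,0,0,0,0.05]]'
python3 - <<'E'
from h import *
tool()
im=viewer.capture('top'); np.save('top3.npy',im)
for p in pads(im):
    c=topan(p[:2]); print(np.round(p,1),np.round(c,1))
    vv=c[1]+np.arange(-48,49,3)
    e=edgefit(im,c[0]+46.5,vv,6); print('edge',np.polyval(e[0],c[1]),'line',89.94,34.75,'slope deg',np.degrees(e[0][0]),e[1])
E
```

```text
clock: 25.75
ee_pos: [557.5, -204.4, -3.9]
tcp_rot: [-0.084, 1.569, 3.085]
ft_force: [-7.2, 0.7, 4.7]
grip_width: 79.9
t 25.75 pos [ 557.5 -204.4   -3.9] jaw deg -88.4 x [-0.  0. -1.] w 79.9 F [-7.2  0.7  4.7] q7 -1.42
clock: 26.55
ee_pos: [517.8, 7.2, 100.5]
tcp_rot: [2.419, 1.57, 0.036]
ft_force: [1.0, 0.2, -0.3]
grip_width: 49.9
clock: 27.35
ee_pos: [507.9, 225.6, 100.0]
tcp_rot: [-2.94, 1.57, 1.976]
ft_force: [0.6, 0.6, -0.1]
grip_width: 49.8
t 27.35 pos [507.9 225.6 100. ] jaw deg 11.7 x [-0.  0. -1.] w 49.8 F [ 0.6  0.6 -0.1] q7 -0.76
[612.1 -27.2  93.3 107.9   1.6] [41.  -0.6]
edge 89.38767646454988 line 89.94 34.75 slope deg -0.050137350731789716 33
[ 615.7 -208.7   94.   108.6    1.5] [  39.9 -182.2]
edge 89.2778174491833 line 89.94 34.75 slope deg 0.29439408045409005 33
```

```bash
python3 - <<'E'
from h import *
im=np.load('top3.npy')
for nm,v in (('M',-.6),('R',-182.2)):
    n=edgefit(im,-8,v+np.arange(-48,49,3),9,sgn=-1); print(nm,'near',np.polyval(n[0],v),'->far',np.polyval(n[0],v)+96.92,np.degrees(n[0][0]),n[1])
E
python3 -m crank '[[0,0.0025,-0.045,0,0.05],[0,0,-0.035,0,0.05],[0,0,-0.01,0,0.05],[0,0,0,0,0.05],[0,0,0,0,0.05]]';python3 -m crank '[[0,0,-0.003,0,0.05],[0,0,-0.002,0,0.05],[0,0,0,0,0.05]]'; python3 -c "from h import *;tool()"
```

```text
M near -7.471765761122793 ->far 89.4482342388772 0.04001137736857661 33
R near -8.762167226136077 ->far 88.15783277386393 0.1962551926626723 33
clock: 27.9
ee_pos: [508.9, 228.5, 11.5]
tcp_rot: [1.83, 1.569, 0.458]
ft_force: [-0.1, -0.8, 0.6]
grip_width: 49.7
clock: 28.2
ee_pos: [508.6, 228.1, 5.6]
tcp_rot: [1.629, 1.57, 0.259]
ft_force: [-0.5, -0.5, -0.4]
grip_width: 50.4
t 28.2 pos [508.6 228.1   5.6] jaw deg 11.5 x [ 0.  0. -1.] w 50.4 F [-0.5 -0.5 -0.4] q7 -0.87
```

```bash
python3 -m crank '[[0.0008,-0.004,-0.0018,0,0.05],[0.001,-0.005,0,0,0.05],[0.0012,-0.006,0,0,0.05],[0.0012,-0.006,0,0,0.05],[0.001,-0.005,0,0,0.05],[0,0,0,0,0.05],[0,0,0,0,0.05]]'; python3 -c "from h import *;tool()"; python3 -m crank '[[-0.001,0.006,0,0,0.05],[0,0,0.04,0,0.05],[0,0,0.04,0,0.06],[-0.02,-0.02,0.02,-0.145,0.08],[-0.03,-0.02,0,-0.145,0.08],[0,-0.02,0,-0.145,0.08],[0,-0.02,0,-0.145,0.08],[0,0,0,-0.145,0.08]]';python3 -m crank '[[-0.005,0,0,-0.145,0.08],[0,0,0,-0.145,0.08],[0,0,0,-0.145,0.08],[0,0,0,-0.145,0.08],[0,0,0,-0.145,0.08],[0,0,0,-0.145,0.08],[0,0,0,-0.149,0.08],[0,0,0,0,0.08]]'; python3 -c "from h import *;tool()"
```

```text
clock: 28.9
ee_pos: [513.6, 201.8, 3.4]
tcp_rot: [-0.226, 1.57, -1.596]
ft_force: [0.0, -0.6, -0.1]
grip_width: 50.0
t 28.9 pos [513.6 201.8   3.4] jaw deg 11.5 x [-0. -0. -1.] w 50.0 F [ 0.  -0.6 -0.1] q7 -0.84
clock: 29.7
ee_pos: [462.3, 125.9, 103.5]
tcp_rot: [0.388, 1.569, -1.715]
ft_force: [0.4, 1.4, 0.5]
grip_width: 79.9
clock: 30.5
ee_pos: [457.3, 128.8, 103.4]
tcp_rot: [1.797, 1.571, -1.319]
ft_force: [0.2, -0.0, -0.4]
grip_width: 80.1
t 30.5 pos [457.3 128.8 103.4] jaw deg -88.5 x [ 0. -0. -1.] w 80.1 F [ 0.2 -0.  -0.4] q7 -2.07
```

```bash
python3 -m crank '[[-0.005,0.004,-0.045,0,0.08],[0,0,-0.045,0,0.08],[0,0,-0.015,0,0.08],[0,0,0,0,0.08],[0,0,-0.002,0,0.08],[0,0,0,0,0.08]]'; python3 -c "from h import *;tool()"
```

```text
clock: 31.1
ee_pos: [453.0, 132.5, -2.7]
tcp_rot: [-2.649, 1.569, 0.522]
ft_force: [-0.2, -0.1, -0.6]
grip_width: 80.2
t 31.1 pos [453.  132.5  -2.7] jaw deg -88.3 x [ 0.  0. -1.] w 80.2 F [-0.2 -0.1 -0.6] q7 -2.13
```

```bash
python3 -m crank '[[0.008,0.0002,-0.001,0,0.08],[0.008,0.0002,0,0,0.08],[0.008,0.0002,0,0,0.08],[0.008,0.0002,0,0,0.08],[0.006,0.0002,0,0,0.08],[0.003,0.0001,0,0,0.08],[0,0,0,0,0.08],[0,0,0,0,0.08]]'; python3 -c "from h import *;tool()"
```

```text
clock: 31.9
ee_pos: [494.0, 133.2, -4.5]
tcp_rot: [-2.828, 1.57, 0.341]
ft_force: [-0.6, -0.6, -0.1]
grip_width: 79.9
t 31.9 pos [494.  133.2  -4.5] jaw deg -88.4 x [ 0.  0. -1.] w 79.9 F [-0.6 -0.6 -0.1] q7 -2.1
```

```bash
python3 -m crank '[[0.0006,0,0.0004,0,0.08],[0.0006,0,0,0,0.08],[0,0,0,0,0.08],[0,0,0,0,0.08]]'; python3 -c "from h import *;tool()"; python3 -m crank '[[-0.01,0,0,0,0.08],[-0.01,0,0.03,0,0.08],[0,-0.02,0.04,0,0.08],[0.01,-0.045,0,0,0.08],[0.02,-0.045,0,0,0.08],[0,-0.045,0,0,0.08],[0,-0.045,0,0,0.08],[0,-0.045,0,0,0.08]]';  python3 -m crank '[[0,-0.045,0,0,0.08],[0.02,-0.045,0,0,0.08],[0,-0.008,0,0,0.08],[0,0,0,0,0.08],[0,0,0,0,0.08]]'
python3 - <<'E'
from h import *
tool()
im=viewer.capture('top'); np.save('top4.npy',im)
for p in pads(im):
    c=topan(p[:2]); print(np.round(p,1),np.round(c,1))
    vv=c[1]+np.arange(-48,49,3)
    n=edgefit(im,c[0]-48,vv,7,sgn=-1);print('far via near',np.polyval(n[0],c[1])+96.92,np.degrees(n[0][0]),n[1])
E
```

```text
clock: 32.3
ee_pos: [494.3, 133.1, -4.3]
tcp_rot: [0.378, 1.57, -2.736]
ft_force: [-5.1, 0.2, 1.5]
grip_width: 79.7
t 32.3 pos [494.3 133.1  -4.3] jaw deg -88.4 x [-0. -0. -1.] w 79.7 F [-5.1  0.2  1.5] q7 -2.1
clock: 33.1
ee_pos: [504.4, -113.4, 65.9]
tcp_rot: [2.966, 1.57, -0.148]
ft_force: [0.6, 0.4, 0.2]
grip_width: 80.2
clock: 33.6
ee_pos: [524.4, -208.5, 65.6]
tcp_rot: [-1.369, 1.57, 1.801]
ft_force: [0.8, -0.4, 0.1]
grip_width: 80.2
t 33.6 pos [ 524.4 -208.5   65.6] jaw deg -88.4 x [-0.  0. -1.] w 80.2 F [ 0.8 -0.4  0.1] q7 -1.45
[552.6 129.8  92.7 108.2   1.6] [-14.4 157.8]
far via near 34.41101972695658 0.4050177751977824 33
[612.1 -27.2  93.3 107.9   1.6] [41.  -0.6]
far via near 89.45251460289045 0.03958660526615151 33
```

```bash
python3 -m crank '[[0,-0.0015,-0.04,0,0.08],[0,0,-0.029,0,0.08],[0,0,0,0,0.08],[0.012,0.0003,0,0,0.08],[0.01,0.0003,0,0,0.08],[0.008,0.0002,0,0,0.08],[0.002,0,0,0,0.08],[0,0,0,0,0.08]]'; python3 -m crank '[[0.001,0,0,0,0.08],[0,0,0,0,0.08]]'; python3 -c "from h import *;tool()"
```

```text
clock: 34.45
ee_pos: [556.9, -210.2, -3.3]
tcp_rot: [-2.486, 1.571, 0.684]
ft_force: [-0.1, 0.1, -0.3]
grip_width: 80.3
clock: 34.65
ee_pos: [557.6, -210.6, -3.2]
tcp_rot: [2.527, 1.571, -0.587]
ft_force: [-0.3, 0.4, 0.5]
grip_width: 79.7
t 34.65 pos [ 557.6 -210.6   -3.2] jaw deg -88.4 x [ 0. -0. -1.] w 79.7 F [-0.3  0.4  0.5] q7 -1.48
```

```bash
python3 -m crank '[[0.001,0,0,0,0.08],[0.0009,0,0,0,0.08],[0,0,0,0,0.08],[0,0,0,0,0.08]]'; python3 -c "from h import *;tool()"; python3 -m crank '[[-0.01,0,0,0,0.08],[-0.03,0,0.03,0,0.08],[0,0.02,0.04,0,0.08],[0,0.045,0.02,0.1,0.06],[0,0.045,0,0.1,0.06],[0,0.045,0,0.1,0.06],[0,0.045,0,0.1,0.06],[0,0.045,0,0.1,0.06]]'
python3 - <<'E'
from h import *
tool()
im=viewer.capture('top'); np.save('top5.npy',im)
for p in pads(im): print(np.round(p,1))
n=edgefit(im,-8,-182+np.arange(-48,49,3),9,sgn=-1); print('R near',np.polyval(n[0],-182),'->far',np.polyval(n[0],-182)+96.92,np.degrees(n[0][0]),n[1])
b=cv2.resize(im[150:300,85:185],None,fx=4,fy=4,interpolation=cv2.INTER_CUBIC)
i2=viewer.capture('side'); pts=proj('side',[[600,406,26],[445,393,26]]); print(pts)
a=cv2.resize(i2[330:420,180:350],None,fx=2.3,fy=2.3,interpolation=cv2.INTER_CUBIC)
h=max(a.shape[0],b.shape[0]); o=np.zeros((h,a.shape[1]+b.shape[1],3),np.uint8); o[:b.shape[0],:b.shape[1]]=b; o[:a.shape[0],b.shape[1]:]=a
cv2.imwrite('pics/w.png',o[:,:,::-1]); print(o.shape)
E
```

```text
clock: 35.05
ee_pos: [558.5, -210.6, -3.4]
tcp_rot: [-0.043, 1.569, 3.126]
ft_force: [-6.8, 0.3, 4.2]
grip_width: 79.9
t 35.05 pos [ 558.5 -210.6   -3.4] jaw deg -88.4 x [-0.  0. -1.] w 79.9 F [-6.8  0.3  4.2] q7 -1.48
clock: 35.85
ee_pos: [519.0, 36.0, 87.0]
tcp_rot: [2.583, 1.57, -0.027]
ft_force: [0.1, 0.4, 0.3]
grip_width: 60.2
t 35.85 pos [519.  36.  87.] jaw deg -59.5 x [ 0. -0. -1.] w 60.2 F [0.1 0.4 0.3] q7 -1.5
[ 616.2 -208.6   93.4  108.6    1.6]
R near -7.9784055410806864 ->far 88.94159445891931 -0.31142711891332886 33
[[224.56604042 368.66915023]
 [305.3015294  376.44520463]]
(600, 791, 3)
```

View pics/w.png

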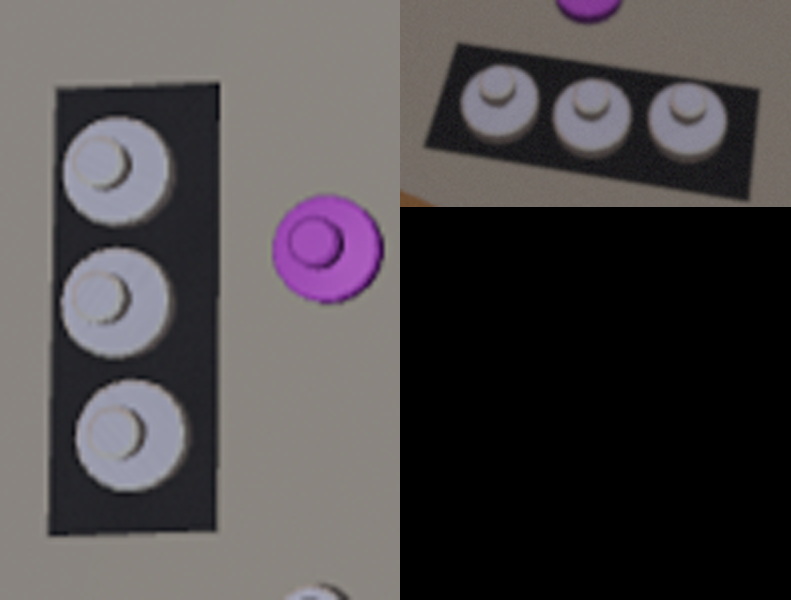

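```bash
python3 - <<'E'
from h import *
for nm,k,f in (('W1',(100,161),(115,169)),('W2',(100,297),(115,302)),('W3',(115,433),(130,434))):
    print(nm,ray('top',cpx(k,4,(85,150)),50)[0].round(1),ray('top',cpx(f,4,(85,150)),20)[0].round(1))
E
python3 -m crank '[[0,-0.045,0,-0.1,0.08],[0,-0.045,0,-0.1,0.08],[0,-0.045,0,-0.1,0.08],[0,-0.045,0,-0.1,0.08],[0,-0.045,0,-0.1,0.08],[0.008,-0.021,0,0,0.08],[0,0,-0.045,0,0.08],[0,0,-0.04,0,0.08]]'; python3 -m crank '[[0,0,0,0,0.08],[0,0,0,0,0.08]]';  python3 -c "from h import *;tool()"
```

```text
W1 [603.9 408.5  50. ] [604.5 410.3  20. ]
W2 [524.6 405.9  50. ] [525.  407.8  20. ]
W3 [446.7 394.7  50. ] [447.5 396.5  20. ]
clock: 36.75
ee_pos: [527.4, -212.9, 1.1]
tcp_rot: [2.756, 1.568, -0.36]
ft_force: [0.7, -0.3, -1.3]
grip_width: 80.3
clock: 36.95
ee_pos: [527.2, -211.4, 2.3]
tcp_rot: [-0.343, 1.57, 2.826]
ft_force: [0.3, -0.7, 1.0]
grip_width: 80.0
t 36.95 pos [ 527.2 -211.4    2.3] jaw deg -88.4 x [-0.  0. -1.] w 80.0 F [ 0.3 -0.7  1. ] q7 -1.47
```

```bash
python3 -m crank '[[0.01,0.0003,-0.0055,0,0.08],[0.01,0.0003,0,0,0.08],[0.008,0.0002,0,0,0.08],[0.002,0,0,0,0.08],[0.001,0,0,0,0.08],[0.001,0,0,0,0.08],[0.0009,0,0,0,0.08],[0,0,0,0,0.08]]'; python3 -c "from h import *;tool()"
```

```text
clock: 37.75
ee_pos: [559.4, -210.7, -3.8]
tcp_rot: [-0.075, 1.569, 3.094]
ft_force: [-5.2, 0.7, 4.5]
grip_width: 79.7
t 37.75 pos [ 559.4 -210.7   -3.8] jaw deg -88.4 x [-0.  0. -1.] w 79.7 F [-5.2  0.7  4.5] q7 -1.47
```

```bash
python3 -m crank '[[-0.01,0,0,0,0.08],[-0.03,0,0.03,0,0.08],[0,0.02,0.044,0.08,0.06],[-0.01,0.045,0.01,0.1,0.05],[-0.01,0.045,0.01,0.1,0.05],[-0.01,0.045,0.01,0.1,0.05],[-0.01,0.045,0,0.1,0.05],[-0.01,0.045,0,0.1,0.05]]'; python3 -m crank '[[-0.01,0.045,0,0.1,0.05],[-0.01,0.045,0,0.076,0.05],[-0.01,0.045,0,0,0.05],[0,0.045,0,0,0.05],[0,0.045,0,0,0.05],[0,0.045,0,0,0.05],[0,0.045,0,0,0.05],[0,0.045,0,0,0.05]]';python3 -m crank '[[0,0,0,0,0.05],[0,0,0,0,0.05]]'
python3 - <<'E'
from h import *
tool()
im=viewer.capture('top'); np.save('top6.npy',im)
for p in pads(im): print(np.round(p,1),np.round(topan(p[:2]),1))
n=edgefit(im,-8,-182+np.arange(-48,49,3),9,sgn=-1); print('R near',np.polyval(n[0],-182),'->far',np.polyval(n[0],-182)+96.92,np.degrees(n[0][0]),n[1])
E
```

```text
clock: 38.55
ee_pos: [469.5, 35.6, 100.7]
tcp_rot: [2.508, 1.57, -0.022]
ft_force: [1.6, 0.8, -0.5]
grip_width: 49.8
clock: 39.35
ee_pos: [440.0, 395.7, 100.3]
tcp_rot: [2.577, 1.57, 0.219]
ft_force: [0.8, -0.3, 0.2]
grip_width: 50.2
clock: 39.55
ee_pos: [439.7, 394.7, 99.9]
tcp_rot: [-0.358, 1.57, -2.714]
ft_force: [-0.4, -0.7, 0.2]
grip_width: 50.2
t 39.55 pos [439.7 394.7  99.9] jaw deg -45.0 x [-0. -0. -1.] w 50.2 F [-0.4 -0.7  0.2] q7 -1.91
[552.6 129.8  92.7 108.2   1.6] [-14.4 157.8]
[612.1 -27.2  93.3 107.9   1.6] [41.  -0.6]
[ 617.2 -208.6   93.4  108.6    1.5] [  41.3 -182.2]
R near -7.0566033005605 ->far 89.8633966994395 -0.221818236688499 33
```

```bash
python3 -m crank '[[0.0075,0.001,-0.04,0,0.05],[0,0,-0.026,0,0.05],[0,0,0,0,0.05],[0,0,-0.0095,0,0.05],[0,0,0,0,0.05]]'; python3 -c "from h import *;tool()"; python3 -m crank '[[0,0,0,0,0.01],[0,0,0,0,0.01],[0,0,0,0,0.01],[0,0,0,0,0.01],[0,0,0,0,0.01]]'; python3 -c "from h import *;tool()"
```

```text
clock: 40.1
ee_pos: [448.2, 395.0, 25.1]
tcp_rot: [2.771, 1.571, 0.413]
ft_force: [-1.0, 0.6, -0.4]
grip_width: 49.9
t 40.1 pos [448.2 395.   25.1] jaw deg -45.1 x [ 0.  0. -1.] w 49.9 F [-1.   0.6 -0.4] q7 -1.95
clock: 40.6
ee_pos: [448.1, 396.2, 26.2]
tcp_rot: [-2.959, 1.569, 0.967]
ft_force: [-3.7, -0.1, 9.2]
grip_width: 27.9
t 40.6 pos [448.1 396.2  26.2] jaw deg -45.1 x [ 0.  0. -1.] w 27.9 F [-3.7 -0.1  9.2] q7 -1.95
```

```bash
python3 -m crank '[[0,0,0.02,0,0.01],[0,0,0.035,0,0.01],[0,0,0.04,0,0.01],[0.0151,-0.0381,0,0,0.01],[0.0151,-0.0381,0,0,0.01],[0.0151,-0.0381,0,0,0.01],[0.0151,-0.0381,0,0,0.01],[0.0151,-0.0381,0,0,0.01]]'; python3 -m crank '[[0.0151,-0.0381,0,0,0.01],[0.0151,-0.0381,0,0,0.01],[0,0,0,0,0.01],[0,0,0,0,0.01],[0,0,-0.035,0,0.01],[0,0,-0.025,0,0.01],[0,0,0,0,0.01],[0,0,0,0,0.01]]'; python3 -c "from h import *;tool()"
```

```text
clock: 41.4
ee_pos: [523.8, 203.1, 120.4]
tcp_rot: [2.259, 1.57, -0.099]
ft_force: [1.6, 0.6, -6.3]
grip_width: 28.1
clock: 42.2
ee_pos: [553.5, 129.7, 60.4]
tcp_rot: [-1.68, 1.57, 2.247]
ft_force: [0.7, 0.6, -4.1]
grip_width: 28.3
t 42.2 pos [553.5 129.7  60.4] jaw deg -45.0 x [-0.  0. -1.] w 28.3 F [ 0.7  0.6 -4.1] q7 -1.45
```

```bash
python3 -m crank '[[0.0005,0,-0.015,0,0.01],[0,0,-0.005,0,0.01],[0,0,-0.001,0,0.01],[0,0,0,0,0.01],[0,0,0,0,0.01]]';python3 -c "from h import *;tool()"; python3 -m crank '[[0,0,0,0,0.055],[0,0,0,0,0.055],[0,0,0,0,0.055],[0,0,0.02,0,0.055],[0,0,0.03,0,0.055],[0,0.03,0.035,0,0.055],[-0.003,0.04,0,0,0.055],[-0.003,0.04,0,0,0.055]]';  python3 -m crank '[[-0.003,0.04,0,0,0.055],[-0.003,0.04,0,0,0.055],[-0.003,0.04,0,0,0.055],[-0.003,0.04,0,0,0.055],[-0.011,0.007,0,0,0.055],[0,0,0,0,0.055],[0,0,0,0,0.055]]'
python3 - <<'E'
from h import *
tool()
im=viewer.capture('top'); np.save('top7.npy',im)
i2=viewer.capture('side')
b=cv2.resize(im[165:260,185:300],None,fx=3.4,fy=3.4,interpolation=cv2.INTER_CUBIC)
a=cv2.resize(i2[220:320,240:350],None,fx=3.4,fy=3.4,interpolation=cv2.INTER_CUBIC)
h=max(a.shape[0],b.shape[0]); o=np.zeros((h,a.shape[1]+b.shape[1],3),np.uint8); o[:b.shape[0],:b.shape[1]]=b; o[:a.shape[0],b.shape[1]:]=a
cv2.imwrite('pics/c.png',o[:,:,::-1]); print(o.shape)
E
```

```text
clock: 42.7
ee_pos: [554.3, 128.7, 39.2]
tcp_rot: [2.175, 1.57, -0.183]
ft_force: [-3.0, -2.7, 6.0]
grip_width: 28.0
t 42.7 pos [554.3 128.7  39.2] jaw deg -45.1 x [ 0. -0. -1.] w 28.0 F [-3.  -2.7  6. ] q7 -1.47
clock: 43.5
ee_pos: [548.8, 239.8, 125.1]
tcp_rot: [2.719, 1.568, 0.36]
ft_force: [-0.2, -0.8, -0.3]
grip_width: 55.0
clock: 44.2
ee_pos: [525.5, 404.7, 123.7]
tcp_rot: [1.056, 1.57, -1.302]
ft_force: [-0.0, 0.0, 0.3]
grip_width: 54.9
t 44.2 pos [525.5 404.7 123.7] jaw deg -45.1 x [ 0. -0. -1.] w 54.9 F [-0.   0.   0.3] q7 -1.79
(340, 765, 3)
```

View pics/c.png

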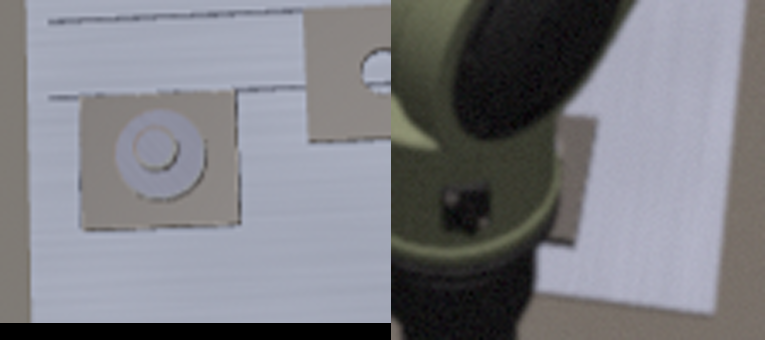

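```bash
python3 -m crank '[[-0.0003,0.002,-0.04,0,0.05],[0,0,-0.04,0,0.05],[0,0,-0.0185,0,0.05],[0,0,0,0,0.05],[0,0,0,0,0.05]]'; python3 -c "from h import *;tool()"; python3 -m crank '[[0,0,0,0,0.01],[0,0,0,0,0.01],[0,0,0,0,0.01],[0,0,0,0,0.01],[0,0,0,0,0.01]]'; python3 -c "from h import *;tool()"
```

```text
clock: 44.8
ee_pos: [525.6, 407.8, 26.4]
tcp_rot: [3.079, 1.57, 0.72]
ft_force: [-0.3, 0.2, 0.2]
grip_width: 50.4
t 44.8 pos [525.6 407.8  26.4] jaw deg -45.1 x [ 0.  0. -1.] w 50.4 F [-0.3  0.2  0.2] q7 -1.84
clock: 45.3
ee_pos: [525.7, 408.5, 27.5]
tcp_rot: [3.092, 1.568, 0.734]
ft_force: [-1.6, -0.4, 10.8]
grip_width: 27.9
t 45.3 pos [525.7 408.5  27.5] jaw deg -45.1 x [ 0.  0. -1.] w 27.9 F [-1.6 -0.4 10.8] q7 -1.84
```

```bash
python3 -m crank '[[0,0,0.02,0,0.01],[0,0,0.04,0,0.01],[0,0,0.04,0,0.01],[0.0087,-0.0436,0,0,0.01],[0.0087,-0.0436,0,0,0.01],[0.0087,-0.0436,0,0,0.01],[0.0087,-0.0436,0,0,0.01],[0.0087,-0.0436,0,0,0.01]]'; python3 -m crank '[[0.0088,-0.0436,0,0,0.01],[0.0088,-0.0436,0,0,0.01],[0.0088,-0.0436,0,0,0.01],[0.0088,-0.0436,0,0,0.01],[0.0088,-0.0436,0,0,0.01],[0,0,0,0,0.01],[0,0,-0.035,0,0.01],[0,0,-0.03,0,0.01]]'; python3 -m crank '[[0,0,0,0,0.01],[0,0,0,0,0.01]]';python3 -c "from h import *;tool()"
```

```text
clock: 46.1
ee_pos: [568.6, 187.8, 126.3]
tcp_rot: [2.394, 1.57, 0.036]
ft_force: [1.6, -0.8, -5.1]
grip_width: 28.1
clock: 46.9
ee_pos: [612.9, -28.8, 60.6]
tcp_rot: [2.299, 1.569, -0.06]
ft_force: [0.1, 0.2, -5.9]
grip_width: 27.8
clock: 47.1
ee_pos: [612.6, -28.1, 61.3]
tcp_rot: [2.414, 1.571, 0.056]
ft_force: [0.6, 0.2, -4.6]
grip_width: 27.8
t 47.1 pos [612.6 -28.1  61.3] jaw deg -45.1 x [ 0.  0. -1.] w 27.8 F [ 0.6  0.2 -4.6] q7 -1.15
```

```bash
python3 -m crank '[[0.0005,0.001,-0.015,0,0.01],[0,0,-0.005,0,0.01],[0,0,-0.0005,0,0.01],[0,0,0,0,0.01],[0,0,0,0,0.01]]';python3 -c "from h import *;tool()"; python3 -m crank '[[0,0,0,0,0.055],[0,0,0,0,0.055],[0,0,0,0,0.055],[0,0,0.02,0,0.055],[0,0,0.03,0,0.055],[0,0,0.036,0,0.055],[-0.001,0.044,0,0,0.055],[-0.001,0.044,0,0,0.055]]';  python3 -m crank '[[-0.001,0.044,0,0,0.055],[-0.001,0.044,0,0,0.055],[-0.001,0.044,0,0,0.055],[-0.001,0.044,0,0,0.055],[-0.001,0.044,0,0,0.055],[-0.001,0.044,0,0,0.055],[-0.001,0.044,0,0,0.055],[0,0.04,0,0,0.055]]'; python3 -m crank '[[0,0,0,0,0.05],[0,0,0,0,0.05]]'
python3 - <<'E'
from h import *
tool()
im=viewer.capture('top'); np.save('top8.npy',im)
crop('top',im,80,105,420,280,2.3,'pics/m.png')
E
```

```text
clock: 47.6
ee_pos: [613.2, -27.3, 40.6]
tcp_rot: [2.125, 1.57, -0.233]
ft_force: [-3.5, 0.8, 7.1]
grip_width: 27.8
t 47.6 pos [613.2 -27.3  40.6] jaw deg -45.1 x [ 0. -0. -1.] w 27.8 F [-3.5  0.8  7.1] q7 -1.16
clock: 48.4
ee_pos: [611.6, 60.5, 127.0]
tcp_rot: [2.322, 1.568, -0.039]
ft_force: [0.2, 0.3, -0.9]
grip_width: 55.1
clock: 49.2
ee_pos: [603.3, 411.0, 125.8]
tcp_rot: [-2.25, 1.57, 1.676]
ft_force: [0.3, 0.3, 0.1]
grip_width: 55.0
clock: 49.4
ee_pos: [603.3, 409.5, 125.3]
tcp_rot: [-0.39, 1.57, -2.746]
ft_force: [0.7, -1.3, 0.1]
grip_width: 50.0
t 49.4 pos [603.3 409.5 125.3] jaw deg -45.0 x [-0. -0. -1.] w 50.0 F [ 0.7 -1.3  0.1] q7 -1.69
```

View pics/m.png

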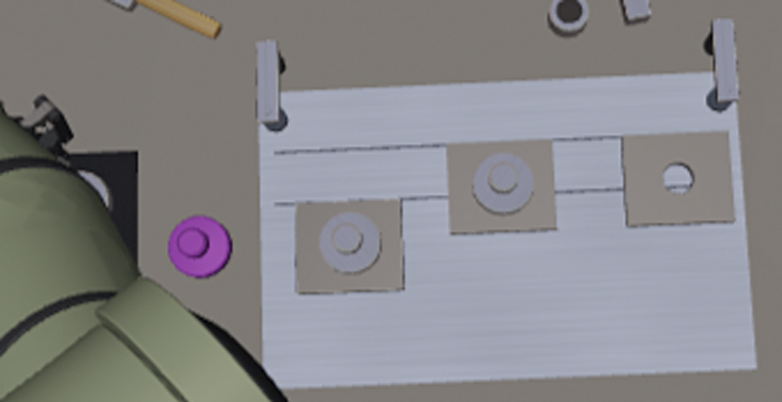

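```bash
python3 -m crank '[[0.001,0.0003,-0.045,0,0.05],[0,0,-0.04,0,0.05],[0,0,-0.0155,0,0.05],[0,0,0,0,0.05],[0,0,0,0,0.05]]'; python3 -c "from h import *;tool()"; python3 -m crank '[[0,0,0,0,0.01],[0,0,0,0,0.01],[0,0,0,0,0.01],[0,0,0,0,0.01],[0,0,0,0,0.01]]'; python3 -c "from h import *;tool()"
```

```text
clock: 49.95
ee_pos: [605.8, 409.0, 26.9]
tcp_rot: [3.01, 1.569, 0.651]
ft_force: [-0.7, 0.0, 1.4]
grip_width: 49.9
t 49.95 pos [605.8 409.   26.9] jaw deg -45.1 x [ 0.  0. -1.] w 49.9 F [-0.7  0.   1.4] q7 -1.72
clock: 50.45
ee_pos: [605.6, 410.2, 27.9]
tcp_rot: [-3.119, 1.568, 0.806]
ft_force: [-3.5, 0.4, 11.0]
grip_width: 27.9
t 50.45 pos [605.6 410.2  27.9] jaw deg -45.1 x [ 0.  0. -1.] w 27.9 F [-3.5  0.4 11. ] q7 -1.72
```

```bash
python3 -m crank '[[0,0,0.02,0,0.01],[0,0,0.04,0,0.01],[0,0,0.04,0,0.01],[0.0009,-0.0442,0,0,0.01],[0.0009,-0.0442,0,0,0.01],[0.0009,-0.0442,0,0,0.01],[0.0009,-0.0442,0,0,0.01],[0.0009,-0.0442,0,0,0.01]]'; python3 -m crank '[[0.0009,-0.0442,0,0,0.01],[0.0009,-0.0442,0,0,0.01],[0.0009,-0.0442,0,0,0.01],[0.0009,-0.0442,0,0,0.01],[0.0009,-0.0442,0,0,0.01],[0.0009,-0.0442,0,0,0.01],[0.0009,-0.0442,0,0,0.01],[0.0009,-0.0442,0,0,0.01]]'; python3 -m crank '[[0.001,-0.0442,0,0,0.01],[0,0,0,0,0.01],[0,0,-0.035,0,0.01],[0,0,-0.03,0,0.01],[0,0,0,0,0.01],[0,0,0,0,0.01]]';python3 -c "from h import *;tool()"
```

```text
clock: 51.25
ee_pos: [609.5, 186.0, 127.1]
tcp_rot: [2.275, 1.569, -0.083]
ft_force: [1.1, -0.5, -5.6]
grip_width: 28.1
clock: 52.05
ee_pos: [616.6, -167.8, 127.2]
tcp_rot: [1.813, 1.569, -0.545]
ft_force: [1.4, 0.8, -4.7]
grip_width: 27.3
clock: 52.65
ee_pos: [618.0, -209.7, 61.8]
tcp_rot: [1.942, 1.57, -0.416]
ft_force: [0.6, 0.0, -5.4]
grip_width: 28.0
t 52.65 pos [ 618.  -209.7   61.8] jaw deg -45.1 x [ 0. -0. -1.] w 28.0 F [ 0.6  0.  -5.4] q7 -0.84
```

```bash
python3 -m crank '[[0.0003,0.001,-0.015,0,0.01],[0,0,-0.005,0,0.01],[0,0,-0.0007,0,0.01],[0,0,0,0,0.01],[0,0,0,0,0.01]]';python3 -c "from h import *;tool()"; python3 -m crank '[[0,0,0,0,0.055],[0,0,0,0,0.055],[0,0,0,0,0.055],[0,0,0.02,0,0.055],[0,0,0.03,0,0.055],[0,0,0.045,0,0.055],[-0.01,-0.035,0.03,0,0.055],[-0.02,-0.04,0.02,0,0.055]]';  python3 -m crank '[[-0.02,-0.044,0,0,0.055],[-0.02,-0.044,0,0,0.055],[-0.02,-0.044,0,0,0.055],[-0.02,-0.044,0,0,0.055],[-0.02,-0.044,0,0,0.055],[-0.02,-0.044,0,0,0.055],[-0.02,-0.04,0,0,0.055],[0,0,0,0,0.055]]'
python3 - <<'E'
from h import *
tool()
im=viewer.capture('top'); np.save('top9.npy',im); i2=viewer.capture('side')
for p in pads(im): print(np.round(p,1),np.round(topan(p[:2]),1))
for nm,v,xn in (('C',157.8,-61.5),('M',-.6,-7.4),('R',-182.2,-7)):
    vv=v+np.arange(-48,49,3); n=edgefit(im,xn,vv,7,sgn=-1); print(nm,'far',np.polyval(n[0],v)+96.92,np.degrees(n[0][0]),n[1])
crop('top',im,185,110,505,275,2.45,'pics/f1.png'); crop('side',i2,190,130,370,325,3,'pics/f2.png')
E
```

```text
clock: 53.15
ee_pos: [618.3, -208.9, 40.9]
tcp_rot: [1.718, 1.57, -0.64]
ft_force: [-6.0, 1.4, 11.0]
grip_width: 27.8
t 53.15 pos [ 618.3 -208.9   40.9] jaw deg -45.1 x [ 0. -0. -1.] w 27.8 F [-6.   1.4 11. ] q7 -0.85
clock: 53.95
ee_pos: [589.5, -283.2, 187.4]
tcp_rot: [2.248, 1.567, -0.106]
ft_force: [-0.2, -0.8, -0.7]
grip_width: 55.2
clock: 54.75
ee_pos: [446.7, -589.9, 183.9]
tcp_rot: [-2.957, 1.568, 0.965]
ft_force: [0.8, 0.4, -0.4]
grip_width: 54.8
t 54.75 pos [ 446.7 -589.9  183.9] jaw deg -45.2 x [ 0.  0. -1.] w 54.8 F [ 0.8  0.4 -0.4] q7 -0.14
[552.5 129.8  92.7 108.2   1.6] [-14.4 157.8]
[612.1 -27.2  93.3 107.9   1.6] [41.  -0.6]
[ 617.2 -208.6   93.4  108.6    1.5] [  41.3 -182.2]
C far 34.370166965256345 0.36647224080355073 33
M far 89.45399624063793 0.05456227526332064 33
R far 89.86575467729628 -0.23418569683150434 33
```

View pics/f1.png

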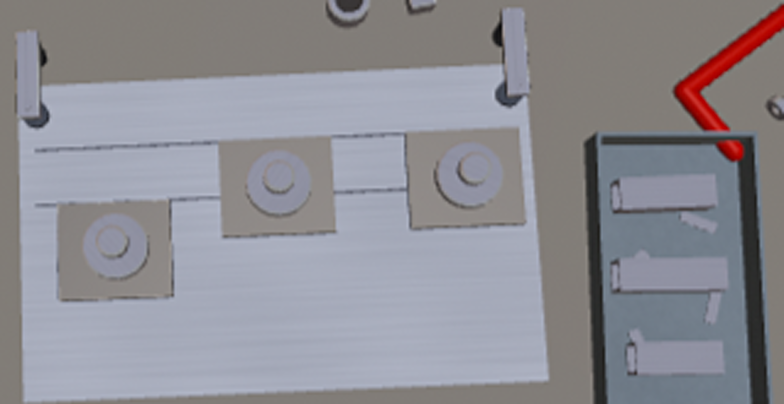

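View pics/f2.png

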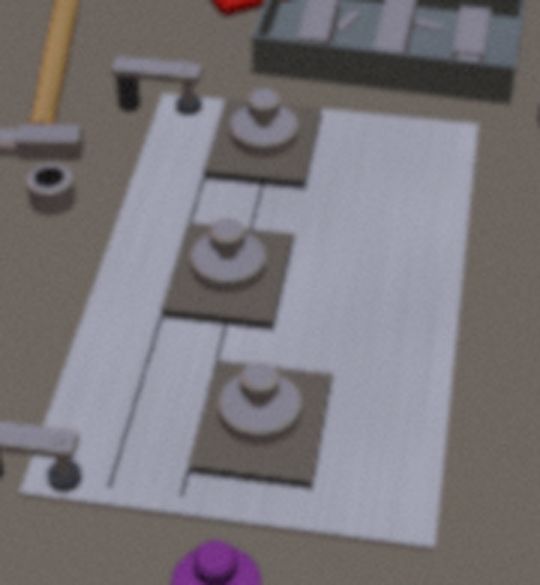

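```bash
python3 -c "
from workcell import robot
print(robot.finish_job())"
```

```text
the job is handed in; nothing more can be done
None
```

I've handed the job in at about 55 s on the robot's clock. All three offcuts are in the scrap tray, each pad is on its line, and one weight stands upright on the middle of each pad.

- **Offcuts:** all three lay on the panel and now rest side by side on the tray floor, some touching the small scraps already there.
- **Pads:** I slid them in without lifting, the two bored pads to the far line and the plain pad to the near line. The plain pad got knocked aside during the run, so I first nudged it back sideways so that its whole far edge sits on the line. The right-hand bored pad was about 1 mm short, so I pushed it again before placing the weights.
- **Last checks:** the top picture puts the far edges 0.2 mm (plain), 0.5 mm (middle) and 0.2 mm (right) short of the line centres. The skew reads within 0.4°.
- **Disagreements:** for the plain pad the push position gave 0.6 mm short, against 0.2 mm from the picture. For the middle pad it gave about 0.2 mm short, against 0.5 mm. Both are within my measuring error. The skew reading of the plain and right pads also differs by 0.2–0.4° between methods.
- **Not checked closely:** I kept clear of the purple look-alike and the couplings; the far coupling and the look-alike show in the last pictures. The two near couplings were outside the last crops. No measured force came near its limit; the highest was 39 N, when I felt for the panel with the fingertips.

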